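# Pack the decorating caddy, one thing to a cell

### The arm

A 6-joint arm with a two-finger parallel gripper is mounted at the origin on the work surface; the furniture and walls round the work are solid. World frame = base frame: x ahead of the robot, y to its left, z up, the work surface at z = 0. Lengths are in m, angles in rad, forces in N, time in s.
With the tool pointing down it reaches from about 0.35 to 0.85 m from the base axis. Payload 8.1 kg.
Tool frame: the origin (TCP) lies between the finger pads; the fingertips stand ctrl.finger_overhang ahead of it and the grasp point (between the pads) is the TCP (ctrl.finger_overhang is the distance from the TCP to the fingertips, in m); z points along the fingers, y is the line along which they close (so a half turn about z gives the same grasp; the last joint's range is limited). The gripper opens to 93 mm and grips with 3 to 60 N. Pads are 15 mm wide; open, the fingers measure 128 mm over their backs; the gripper's body (75 mm by 188 mm) begins 65 mm behind the grasp point.
Start: joints at [-1.397, 0.13, 1.488, -0, 1.523, -0.085], TCP at [0.154, -0.58, 0.238] pointing down, gripper open.
Joint ranges: [-2.96, 2.96], [-0.89, 2.26], [0.02, 2.5], [-1.34, 4.48], [0, 2.73], [-2.66, 2.66]. Speed limits (rad/s): [2.39, 2.39, 2.79, 3.14, 3.14, 3.14].

### API

Orientations are given as a 3x3 rotation matrix whose columns are the frame's x, y, z axes.
In Python, from rig import ctrl gives the robot as it stands.
- The arm moves only by the shell command python3 -m crank 'ROWS' [FORCE]. ROWS is JSON, a list of rows, each an object with "slide": the shift along the tool's x, y, z normalised to -1 to 1, where 1 is 120 mm, a list of three; "rotation": the turn, a rotation vector about the tool's x, y, z normalised to -1 to 1, where 1 is 30 degrees, a list of three; "jaw": the closure, from -1 (fully open) to 1 (shut). In form: [{"slide": [tx, ty, tz], "rotation": [wx, wy, wz], "jaw": jaw}, ...]. A call has 1 to 12 rows; each row shifts and turns the commanded pose from where the row before left it, along the tool's axes as they then stand; what a row does not reach is not made up. A row lasts 1/10 s, in which the tool goes at most 50 mm and 8.59 degrees, less where a joint would pass 70% of its speed; a pose out of reach is approached as far as the arm can. A call with a number of a shift or a turn outside -1 to 1 is refused whole. A call with a gripper value outside its range is refused whole. The fingers move at their own pace and stop on an object; FORCE is the grip in N (left out, the last holds). Time passes only in rows, so rows that do not move let the fingers close. It gives the time, the measured TCP pose, the force, the opening and the grip force at its end, in the units of the state.
- ctrl.state(): the state, without advancing time (a new reading comes with each control period).
- ctrl.snapshot(name): name is "side" or "top" or "wrist"; returns a dict with "pixels" (384x512x3 uint8, blue, green, red), "intrinsics" (3x3 intrinsics, pixels), "D" ([k1, k2, p1, p2, k3] as OpenCV has them; the pictures are not rectified), "extrinsics" (4x4, takes a point from camera to world coordinates). Camera axes: x right, y down, z forward; pixel columns grow to the right and rows downward; lengths in m; the calibration is good to about 2 mm. A picture is of the moment at which its call begins. There is no depth.
- ctrl.finish_job(): hands the job in; it is judged then, once.
The state is a dict: "time_s": time; "joint_positions": joint angles; "joint_vel": joint speeds; "joint_efforts": joint torques, N m; "position": TCP position; "tcp_rot": TCP orientation; "wrist_force": force on the tool from outside, world axes, zero at the start; "ft_torque": the same for the moment, N m; "opening": finger opening in m; "grasp_force": force on a finger pad.
Only numpy, scipy, OpenCV 4.12 (cv2) and the standard library are available. Lean on these libraries where they do the work, as an engineer would, in place of code of your own. Each camera call takes 0.05 s, during which the arm holds its last target. There are 200 camera calls.

### The job

Pack the divided plywood caddy for the next group: stand the three squeeze bottles and the wooden stamp that are still on the table upright in its four empty cells, one to a cell, each resting on the cell floor. Set them down, do not drop them, and leave the stamp and cup already packed, the glaze jar and the bisque cup on the table where they stand.

Things in the scene. Friction and masses are not known exactly. Their poses are not given: they have to be found in the camera images.
- caddy: low open plywood caddy fixed on the table, 204 x 139 mm, a 10 mm cleat on each short end; 3 x 2 cells, each 60 x 60 mm inside, 65 mm apart; floor 6 mm, outer walls 7 mm, dividers 5 mm thick, wall tops 34 mm above the table (cells 28 mm deep); origin: centre of its underside, x along its length, y across, z up. Two cells are already filled.
- cell_0 (a point): the 60 x 60 mm floor of one cell: point at the centre of the cell floor, axes as the caddy's; cell centre in the caddy's frame x = -65 mm, y = -32.5 mm
- cell_1 (a point): the 60 x 60 mm floor of one cell: point at the centre of the cell floor, axes as the caddy's; cell centre in the caddy's frame x = 0 mm, y = -32.5 mm
- cell_2 (a point): the 60 x 60 mm floor of one cell: point at the centre of the cell floor, axes as the caddy's; cell centre in the caddy's frame x = 65 mm, y = -32.5 mm
- cell_3 (a point): the 60 x 60 mm floor of one cell: point at the centre of the cell floor, axes as the caddy's; cell centre in the caddy's frame x = -65 mm, y = 32.5 mm
- cell_4 (a point): the 60 x 60 mm floor of one cell: point at the centre of the cell floor, axes as the caddy's; cell centre in the caddy's frame x = 0 mm, y = 32.5 mm
- cell_5 (a point): the 60 x 60 mm floor of one cell: point at the centre of the cell floor, axes as the caddy's; cell centre in the caddy's frame x = 65 mm, y = 32.5 mm
- bottle_1: underglaze squeeze bottle, 70 g, round body 34 mm across and about 61 mm high under a pointed nozzle 20 mm across, 87 mm high in all; origin: centre of its underside, z up; the three bottles are alike for this job
- bottle_2: underglaze squeeze bottle, 70 g, round body 34 mm across and about 61 mm high under a pointed nozzle 20 mm across, 87 mm high in all; origin: centre of its underside, z up; the three bottles are alike for this job
- bottle_3: underglaze squeeze bottle, 70 g, round body 34 mm across and about 61 mm high under a pointed nozzle 20 mm across, 87 mm high in all; origin: centre of its underside, z up; the three bottles are alike for this job
- stamp: wooden texture stamp, 60 g, standing on its 42 x 42 mm square base 16 mm high, with a turned handle 24 mm across from there up to 56 mm; origin: centre of its underside, x and y along the base's sides, z up; stands on the table between the glaze jar and the bisque cup; to be packed
- packed_stamp: wooden texture stamp, 60 g, standing on its 42 x 42 mm square base 16 mm high, with a turned handle 24 mm across from there up to 56 mm; origin: centre of its underside, x and y along the base's sides, z up; already in a cell of the caddy; stays there
- packed_cup: small bisque cup without handle, 56 mm across, 58 mm high, already in a cell of the caddy; stays there; origin: centre of its underside, z up
- glaze_jar: closed screw-lid glaze jar, round, 88 mm across, 93 mm high, standing on the table among the bottles; stays there; origin: centre of its underside, z up
- bisque_cup: small bisque cup without handle, 62 mm across, 58 mm high, standing on the table beside the stamp; stays there; origin: centre of its underside, z up
Things that resemble listed ones, but are neither listed nor needed, are in the scene too. Leave any green or turquoise look-alike of the packed_cup alone.

How it is judged:
At the end, for the whole second after the job is handed in: Each of the four empty cells holds one of the three bottles and the stamp: within 16 mm of the cell centre along each side, under 5 mm above its floor, upright within 0.1 rad, at rest; packed stamp, packed cup, glaze jar and bisque cup upright within 0.15 rad, within 30 mm of their places (((x of bottle_1 in the frame of cell_1 between -0.016 and 0.016 m and y of bottle_1 in the frame of cell_1 between -0.016 and 0.016 m and z of bottle_1 in the frame of cell_1 below 0.005 m and angle between bottle_1's own z axis and vertical below 0.1 rad) or (x of bottle_2 in the frame of cell_1 between -0.016 and 0.016 m and y of bottle_2 in the frame of cell_1 between -0.016 and 0.016 m and z of bottle_2 in the frame of cell_1 below 0.005 m and angle between bottle_2's own z axis and vertical below 0.1 rad) or (x of bottle_3 in the frame of cell_1 between -0.016 and 0.016 m and y of bottle_3 in the frame of cell_1 between -0.016 and 0.016 m and z of bottle_3 in the frame of cell_1 below 0.005 m and angle between bottle_3's own z axis and vertical below 0.1 rad) or (x of stamp in the frame of cell_1 between -0.016 and 0.016 m and y of stamp in the frame of cell_1 between -0.016 and 0.016 m and z of stamp in the frame of cell_1 below 0.005 m and angle between stamp's own z axis and vertical below 0.1 rad)) and ((x of bottle_1 in the frame of cell_2 between -0.016 and 0.016 m and y of bottle_1 in the frame of cell_2 between -0.016 and 0.016 m and z of bottle_1 in the frame of cell_2 below 0.005 m and angle between bottle_1's own z axis and vertical below 0.1 rad) or (x of bottle_2 in the frame of cell_2 between -0.016 and 0.016 m and y of bottle_2 in the frame of cell_2 between -0.016 and 0.016 m and z of bottle_2 in the frame of cell_2 below 0.005 m and angle between bottle_2's own z axis and vertical below 0.1 rad) or (x of bottle_3 in the frame of cell_2 between -0.016 and 0.016 m and y of bottle_3 in the frame of cell_2 between -0.016 and 0.016 m and z of bottle_3 in the frame of cell_2 below 0.005 m and angle between bottle_3's own z axis and vertical below 0.1 rad) or (x of stamp in the frame of cell_2 between -0.016 and 0.016 m and y of stamp in the frame of cell_2 between -0.016 and 0.016 m and z of stamp in the frame of cell_2 below 0.005 m and angle between stamp's own z axis and vertical below 0.1 rad)) and ((x of bottle_1 in the frame of cell_3 between -0.016 and 0.016 m and y of bottle_1 in the frame of cell_3 between -0.016 and 0.016 m and z of bottle_1 in the frame of cell_3 below 0.005 m and angle between bottle_1's own z axis and vertical below 0.1 rad) or (x of bottle_2 in the frame of cell_3 between -0.016 and 0.016 m and y of bottle_2 in the frame of cell_3 between -0.016 and 0.016 m and z of bottle_2 in the frame of cell_3 below 0.005 m and angle between bottle_2's own z axis and vertical below 0.1 rad) or (x of bottle_3 in the frame of cell_3 between -0.016 and 0.016 m and y of bottle_3 in the frame of cell_3 between -0.016 and 0.016 m and z of bottle_3 in the frame of cell_3 below 0.005 m and angle between bottle_3's own z axis and vertical below 0.1 rad) or (x of stamp in the frame of cell_3 between -0.016 and 0.016 m and y of stamp in the frame of cell_3 between -0.016 and 0.016 m and z of stamp in the frame of cell_3 below 0.005 m and angle between stamp's own z axis and vertical below 0.1 rad)) and ((x of bottle_1 in the frame of cell_5 between -0.016 and 0.016 m and y of bottle_1 in the frame of cell_5 between -0.016 and 0.016 m and z of bottle_1 in the frame of cell_5 below 0.005 m and angle between bottle_1's own z axis and vertical below 0.1 rad) or (x of bottle_2 in the frame of cell_5 between -0.016 and 0.016 m and y of bottle_2 in the frame of cell_5 between -0.016 and 0.016 m and z of bottle_2 in the frame of cell_5 below 0.005 m and angle between bottle_2's own z axis and vertical below 0.1 rad) or (x of bottle_3 in the frame of cell_5 between -0.016 and 0.016 m and y of bottle_3 in the frame of cell_5 between -0.016 and 0.016 m and z of bottle_3 in the frame of cell_5 below 0.005 m and angle between bottle_3's own z axis and vertical below 0.1 rad) or (x of stamp in the frame of cell_5 between -0.016 and 0.016 m and y of stamp in the frame of cell_5 between -0.016 and 0.016 m and z of stamp in the frame of cell_5 below 0.005 m and angle between stamp's own z axis and vertical below 0.1 rad)) and linear speed of each of bottle_1, bottle_2, bottle_3, stamp below 0.02 m/s and angle between each of packed_stamp, packed_cup, glaze_jar, bisque_cup's own z axis and vertical below 0.15 rad); the robot touches nothing.
It fails at once if the stamp already in the caddy is moved more than 30 mm from where it stood (distance of packed_stamp from where it was at the start of the episode above 0.03 m).
It fails at once if the cup already in the caddy is moved more than 30 mm from where it stood (distance of packed_cup from where it was at the start of the episode above 0.03 m).
It fails at once if the glaze jar is moved more than 30 mm from where it stood (distance of glaze_jar from where it was at the start of the episode above 0.03 m).
It fails at once if the bisque cup on the table is moved more than 30 mm from where it stood (distance of bisque_cup from where it was at the start of the episode above 0.03 m).
It fails at once if a bottle or the stamp is dropped (falls free from more than about 2 cm) ((linear speed of bottle_1 above 0.65 m/s and contact force between bottle_1 and the fingers below 0.05 N) or (linear speed of bottle_2 above 0.65 m/s and contact force between bottle_2 and the fingers below 0.05 N) or (linear speed of bottle_3 above 0.65 m/s and contact force between bottle_3 and the fingers below 0.05 N) or (linear speed of stamp above 0.65 m/s and contact force between stamp and the fingers below 0.05 N)).
It also fails if it takes over 72 s, if anything falls off the work surface, if the arm or the gripper's body presses on something with over 40 N, if the wrist force passes 120 N, or if a joint passes its speed limit or range.

## Working session

There is one attempt and no reset: what is moved stays moved. The work goes in short steps, Python scripts to look and compute and a shell command to move; the robot and the scene stay as the last step left them, time stands still between calls to the robot, and variables do not carry over. Pictures are saved under pics/ and viewed, at most 12 in all, crops included, and the job is handed in when it is done.

```bash
mkdir -p pics; ls
python3 - <<'E'
from rig import ctrl
import cv2,numpy as np
print(ctrl.finger_overhang)
s=ctrl.state();print(s)
for n in("top","side","wrist"):
    d=ctrl.snapshot(n);cv2.imwrite(f"pics/{n}0.png",d["pixels"]);print(n,d["intrinsics"].tolist(),np.round(d["D"],4),np.round(d["extrinsics"],3).tolist())
E
```

```text
pics
0.019
{'time_s': 0.0, 'joint_positions': array([-1.39739555e+00,  1.31145690e-01,  1.48926348e+00,  3.04795872e-05,
        1.52297550e+00, -8.53844337e-02]), 'joint_vel': array([ 1.56957757e-04,  3.81481341e-06, -2.63526333e-04, -9.31076673e-04,
        1.22706468e-03,  1.60750138e-03]), 'joint_efforts': array([ 2.44466719e-03, -5.59837925e+01, -4.91754055e+01,  7.69798388e-02,
        3.55513638e-02, -1.79358540e-04]), 'position': array([ 0.15349508, -0.57949635,  0.23660532]), 'tcp_rot': array([[ 9.66701969e-01,  2.55904719e-01, -2.79193764e-04],
       [ 2.55904806e-01, -9.66700365e-01,  1.77039423e-03],
       [ 1.83155525e-04, -1.78289061e-03, -9.99998394e-01]]), 'wrist_force': array([-0.42859252, -0.41684152,  0.4520455 ]), 'ft_torque': array([ 0.02315758, -0.08299447,  0.04571613]), 'grasp_force': 0.0, 'opening': 0.09299659854072763}
top [[360.9244484200877, 0.0, 253.32145998147925], [0.0, 360.9244484200877, 195.28313722149676], [0.0, 0.0, 1.0]] [0.0151 0.     0.     0.     0.    ] [[-0.143, -0.966, 0.214, 0.323], [-0.99, 0.141, -0.027, 0.06], [-0.004, -0.216, -0.976, 0.88], [0.0, 0.0, 0.0, 1.0]]
side [[364.015624219482, 0.0, 255.21698512126608], [0.0, 364.015624219482, 195.57554544881984], [0.0, 0.0, 1.0]] [-0.0153  0.      0.      0.      0.    ] [[-0.913, -0.143, 0.382, 0.126], [-0.408, 0.367, -0.836, 0.838], [-0.021, -0.919, -0.394, 0.397], [0.0, 0.0, 0.0, 1.0]]
wrist [[310.1603952966616, 0.0, 257.4985941420757], [0.0, 310.1603952966616, 191.67237261354987], [0.0, 0.0, 1.0]] [-0.0548  0.      0.      0.      0.    ] [[0.257, -0.922, -0.289, 0.234], [-0.967, -0.245, -0.075, -0.559], [-0.001, 0.298, -0.954, 0.385], [0.0, 0.0, 0.0, 1.0]]
```

View pics/top0.png

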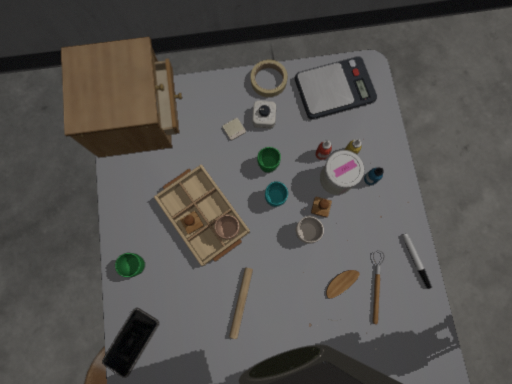

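View pics/side0.png

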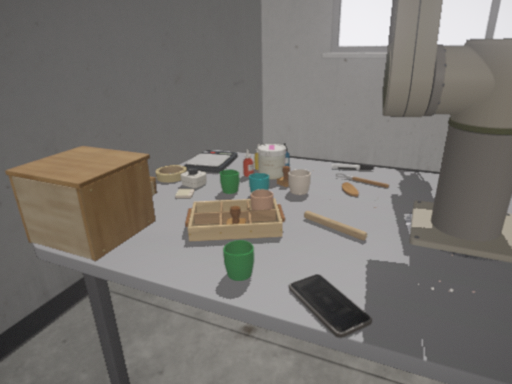

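The top view shows red (325,150), yellow (355,146) and blue (375,176) bottles around the jar (345,170). It also shows the stamp (321,207), bisque cup (311,230) and caddy around (202,215), with the packed stamp (190,224) and packed cup (227,227). The side view confirms the caddy at (236,218) and the jar at (271,155).

```bash
cat > h.py <<'E'
import numpy as np,cv2
from rig import ctrl
def ray(d,uv):
    p=cv2.undistortPoints(np.array(uv,float).reshape(-1,1,2),d["intrinsics"],np.array(d["D"])).reshape(-1,2)
    T=np.array(d["extrinsics"]);v=np.c_[p,np.ones(len(p))]@T[:3,:3].T
    return T[:3,3],v/np.linalg.norm(v,axis=1)[:,None]
def plane(d,uv,z):
    o,v=ray(d,uv);return o+v*((z-o[2])/v[:,2])[:,None]
def tri(obs):
    "obs: list of (d,uv) -> point, residual m"
    A=np.zeros((3,3));b=np.zeros(3);L=[]
    for d,uv in obs:
        o,v=ray(d,[uv]);P=np.eye(3)-np.outer(v[0],v[0]);A+=P;b+=P@o;L.append((o,P))
    x=np.linalg.solve(A,b);return x,max(np.linalg.norm(P@(x-o)) for o,P in L)
def proj(d,X):
    T=np.linalg.inv(d["extrinsics"]);r,_=cv2.Rodrigues(T[:3,:3])
    return cv2.projectPoints(np.array(X,float).reshape(-1,3),r,T[:3,3],d["intrinsics"],np.array(d["D"]))[0].reshape(-1,2)
def rel(goal,yaw=None):
    "rows units: tool-frame shift to goal; yaw change of tool y axis (deg)"
    s=ctrl.state();R=s["tcp_rot"];return np.round(R.T@(np.array(goal)-s["position"])/0.12,3)
E
python3 - <<'E'
from h import *
d=ctrl.snapshot("top")
for n,uv,z in[("red",(325,150),.07),("yel",(355,146),.07),("blu",(375,176),.07),("jar",(345,170),.093),("stamp",(321,207),.05),("bcup",(311,230),.058),("caddyc",(202,215),.034),("pcup",(227,227),.058),("pst",(190,224),.05),("turq",(277,194),.058)]:
    print(n,plane(d,[uv],z).round(3))
E
```

```text
red [[ 0.585 -0.146  0.07 ]]
yel [[ 0.585 -0.218  0.07 ]]
blu [[ 0.506 -0.249  0.07 ]]
jar [[ 0.524 -0.176  0.093]]
stamp [[ 0.455 -0.116  0.05 ]]
bcup [[ 0.405 -0.082  0.058]]
caddyc [[0.479 0.164 0.034]]
pcup [[0.439 0.107 0.058]]
pst [[0.459 0.191 0.05 ]]
turq [[ 0.499 -0.018  0.058]]
```

View pics/wrist0.png

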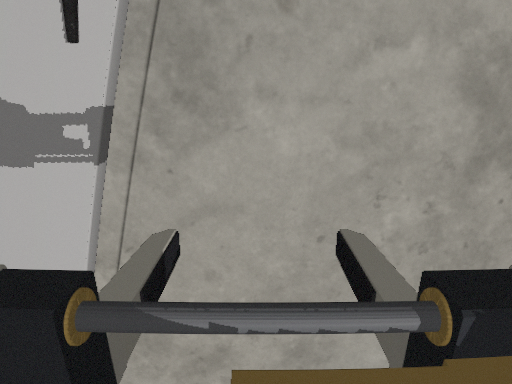

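```bash
python3 -m crank '[{"slide":[0.28,-0.254,-0.053],"rotation":[0,0,0],"jaw":-1},{"slide":[0.28,-0.254,-0.053],"rotation":[0,0,0],"jaw":-1},{"slide":[0.28,-0.254,-0.053],"rotation":[0,0,0],"jaw":-1},{"slide":[0.28,-0.254,-0.053],"rotation":[0,0,0],"jaw":-1},{"slide":[0.28,-0.254,-0.053],"rotation":[0,0,0],"jaw":-1},{"slide":[0.28,-0.254,-0.053],"rotation":[0,0,0],"jaw":-1},{"slide":[0.28,-0.254,-0.053],"rotation":[0,0,0],"jaw":-1},{"slide":[0.28,-0.254,-0.053],"rotation":[0,0,0],"jaw":-1},{"slide":[0.28,-0.254,-0.053],"rotation":[0,0,0],"jaw":-1},{"slide":[0.28,-0.254,-0.053],"rotation":[0,0,0],"jaw":-1},{"slide":[0,0,0],"rotation":[0,0,0],"jaw":-1},{"slide":[0,0,0],"rotation":[0,0,0],"jaw":-1}]' 15
python3 - <<'E'
from h import *
import pickle
d=ctrl.snapshot("wrist");pickle.dump(d,open("w1.pkl","wb"));cv2.imwrite("pics/w1.png",d["pixels"])
E
```

```text
time_s: 1.4
position: [0.4008, -0.1986, 0.3013]
tcp_rot: [[0.966, 0.259, 0.0], [0.259, -0.966, -0.0], [-0.0, 0.0, -1.0]]
wrist_force: [-0.2, -0.0, 0.1]
opening: 0.0931
grasp_force: 0.0
```

View pics/w1.png

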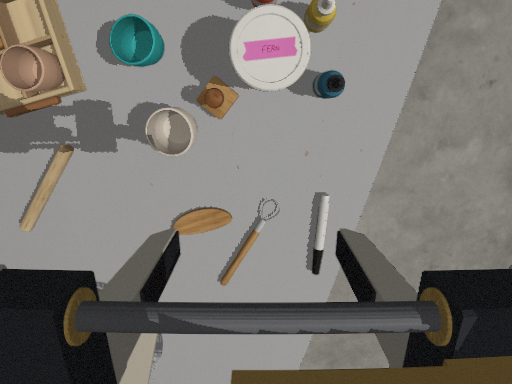

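The wrist view shows blue (330,84) and yellow (320,12) bottles, red cut off at the top, jar (270,47), stamp (217,97), bisque cup (171,132) and part of the caddy at top left. I need a view further forward.

```bash
python3 -m crank '[{"slide":[0.4,-0.1,0],"rotation":[0,0,0],"jaw":-1},{"slide":[0.4,-0.1,0],"rotation":[0,0,0],"jaw":-1},{"slide":[0.2,0,0],"rotation":[0,0,0],"jaw":-1},{"slide":[0,0,0],"rotation":[0,0,0],"jaw":-1},{"slide":[0,0,0],"rotation":[0,0,0],"jaw":-1}]'
python3 - <<'E'
from h import *
import pickle
d=ctrl.snapshot("wrist");pickle.dump(d,open("w2.pkl","wb"));c=d["pixels"][40:240,170:400]
cv2.imwrite("pics/w2.png",cv2.resize(c,None,fx=3,fy=3,interpolation=cv2.INTER_CUBIC)[:600,:690])
d=pickle.load(open("w1.pkl","rb"))
E
```

```text
time_s: 1.95
position: [0.5095, -0.1468, 0.3004]
tcp_rot: [[0.967, 0.255, -0.002], [0.255, -0.967, 0.0], [-0.002, -0.001, -1.0]]
wrist_force: [0.2, 0.0, -1.1]
opening: 0.0931
grasp_force: 0.0
```

View pics/w2.png

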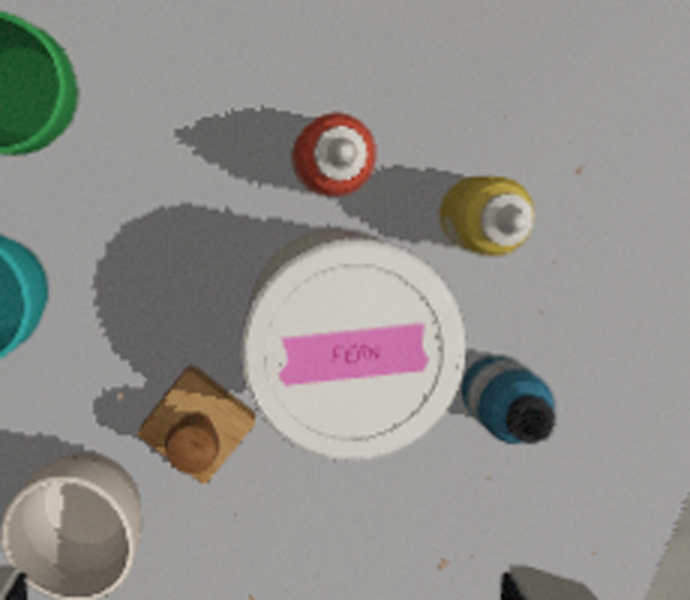

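The enlarged view (offset 170,40, scale 3) shows the red tip (342,152), yellow tip (513,219), blue tip (530,418) and jar lid centre (355,348). The stamp base corners are (192,368), (254,412), (207,480) and (140,436), and its knob is at (192,440). I'll get the second-view pixels and a caddy view next.

```bash
python3 -m crank '[{"slide":[-0.05,-0.4,0],"rotation":[0,0,0],"jaw":-1},{"slide":[-0.05,-0.4,0],"rotation":[0,0,0],"jaw":-1},{"slide":[-0.05,-0.4,0],"rotation":[0,0,0],"jaw":-1},{"slide":[-0.05,-0.4,0],"rotation":[0,0,0],"jaw":-1},{"slide":[-0.05,-0.4,0],"rotation":[0,0,0],"jaw":-1},{"slide":[0,-0.2,0],"rotation":[0,0,0],"jaw":-1},{"slide":[0,0,0],"rotation":[0,0,0],"jaw":-1},{"slide":[0,0,0],"rotation":[0,0,0],"jaw":-1}]'
python3 - <<'E'
from h import *
import pickle
t=ctrl.snapshot("top");s=ctrl.snapshot("side");w3=ctrl.snapshot("wrist");w1=pickle.load(open("w1.pkl","rb"))
for n,d in(("t",t),("s",s),("w3",w3)):pickle.dump(d,open(n+".pkl","wb"))
def crop(d,u,v,w,h,f):return cv2.resize(d["pixels"][v:v+h,u:u+w],(w*f,h*f),interpolation=cv2.INTER_CUBIC)
M=np.zeros((600,800,3),np.uint8)
def put(im,x,y):
    h=min(im.shape[0],600-y);w=min(im.shape[1],800-x);M[y:y+h,x:x+w]=im[:h,:w]
put(crop(w1,190,0,160,115,2),0,0)     # x2
put(crop(s,230,135,80,60,4),0,240)     # x4
put(crop(t,305,135,80,85,4),330,0)     # x4
put(crop(t,150,160,105,105,2),0,490) 
put(crop(w3,100,20,320,230,1),330,350)
cv2.imwrite("pics/m1.png",M);cv2.imwrite("pics/w3.png",w3["pixels"])
E
```

```text
time_s: 2.8
position: [0.4135, 0.1011, 0.3014]
tcp_rot: [[0.967, 0.256, 0.001], [0.256, -0.967, -0.001], [0.001, 0.001, -1.0]]
wrist_force: [0.2, -0.1, -0.5]
opening: 0.0931
grasp_force: 0.0
```

View pics/m1.png

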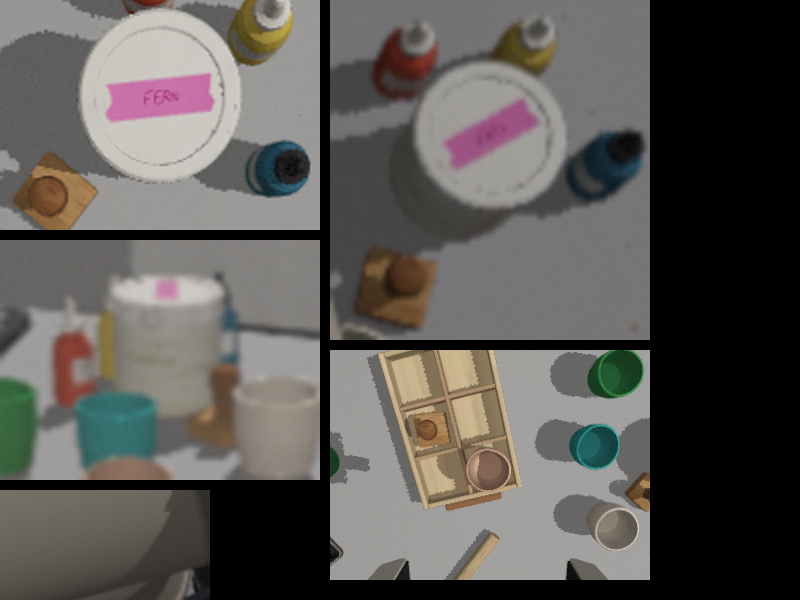

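View pics/w3.png

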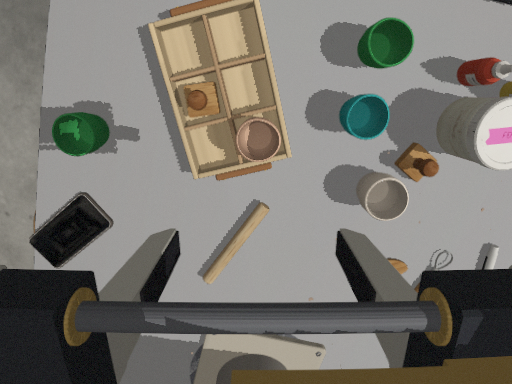

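The montage gives second-view pixels:
- **w1:** tips blue (336.5,82.5) and yellow (328.5,2.5), stamp knob (213.5,97).
- **Top:** tips red (327.8,142.5), yellow (358.2,140.5), blue (380.5,169.5), knob (324.5,203).

In w3 the caddy's wall-top corners are about (151,21), (260,0), (289,155) and (195,177). The empty cells are both at the far end, the left near one and the right middle one.

Run:
```python
from h import *
import pickle
L=lambda n:pickle.load(open(n+".pkl","rb"))
w1,w2,w3,t,s=map(L,("w1","w2","w3","t","s"))
c=lambda u,v:(170+u/3,40+v/3)
for n,o in dict(red=[(w2,c(342,152)),(t,(327.8,142.5)),(s,(247.5,150))],yel=[(w2,c(513,219)),(t,(358.2,140.5)),(w1,(328.5,2.5))],blu=[(w2,c(530,418)),(t,(380.5,169.5)),(w1,(336.5,82.5))],knob=[(w2,c(192,440)),(t,(324.5,203)),(w1,(213.5,97)),(s,(286,167))],jar=[(w2,c(355,348)),(t,(345,168.75)),(w1,(270,47))]).items():
    x,r=tri(o);print(n,x.round(4),round(r,4))
p=plane(w2,[c(192,368),c(254,412),c(207,480),c(140,436)],.016);print("stampbase",p.mean(0).round(4),[round(float(np.linalg.norm(p[i]-p[i-1])),4) for i in range(4)],np.degrees(np.arctan2(*(p[1]-p[0])[1::-1])).round(1))
hs=cv2.cvtColor(w2["pixels"],cv2.COLOR_BGR2HSV)
for n,lo,hi in(("red",(0,120,60),(9,255,255)),("yel",(20,110,60),(35,255,255)),("blu",(95,100,30),(115,255,255))):
    m=cv2.inRange(hs,lo,hi);m[:,:235]=0;k=max(cv2.findContours(m,0,2)[0],key=cv2.contourArea);cc,r=cv2.minEnclosingCircle(k);print(n,cc,r,"at z.055",plane(w2,[cc],.055).round(4))
# caddy: outline by colour
hs=cv2.cvtColor(w3["pixels"],cv2.COLOR_BGR2HSV)
g=cv2.cvtColor(w3["pixels"],cv2.COLOR_BGR2GRAY)
q=np.float32([(151,21),(260,0),(289,155),(195,177)]).reshape(-1,1,2)
q=cv2.cornerSubPix(g,q.copy(),(4,4),(-1,-1),(3,30,.01)).reshape(-1,2);print(q)
for Q in(np.array([(151,21),(260,0),(289,155),(195,177)]),q):
    p=plane(w3,Q,.034);print(p.round(4).tolist(),[round(float(np.linalg.norm(p[i]-p[i-1])),4) for i in range(4)],p.mean(0))
```

```text
red [ 0.601  -0.1534  0.0807] 0.0018
yel [ 0.5952 -0.2263  0.0753] 0.0003
blu [ 0.5191 -0.2627  0.0708] 0.0016
knob [ 0.465  -0.1257  0.0496] 0.002
jar [ 0.5313 -0.1786  0.0848] 0.0021
stampbase [ 0.4651 -0.1267  0.016 ] [0.0424, 0.0364, 0.0416, 0.0392] -111.5
red (281.0, 91.0) 13.601571083068848 at z.055 [[ 0.6011 -0.1524  0.055 ]]
yel (373.0, 369.5) 138.6588592529297 at z.055 [[ 0.2171 -0.4246  0.055 ]]
blu (341.5, 175.5) 12.349188804626465 at z.055 [[ 0.5197 -0.2585  0.055 ]]
[[147.83824   22.856417]
 [260.         0.      ]
 [286.58636  153.7734  ]
 [196.89081  174.63646 ]]
[[0.5466, 0.2696, 0.034], [0.6018, 0.1464, 0.034], [0.4295, 0.06, 0.034], [0.3669, 0.1772, 0.034]] [0.202, 0.135, 0.1927, 0.1329] [0.48619605 0.16330873 0.034     ]
[[0.5436, 0.273, 0.034], [0.6018, 0.1464, 0.034], [0.4303, 0.0636, 0.034], [0.3709, 0.1754, 0.034]] [0.1984, 0.1393, 0.1904, 0.1265] [0.48663652 0.16460901 0.034     ]
```

Heights read about 7 mm low but plan positions agree within 2 mm (stamp base 42x39 mm vs 42). The caddy was clipped at the image edge, so I'll take a better view of it.

```bash
python3 -m crank '[{"slide":[0.36,-0.1,0],"rotation":[0,0,0],"jaw":-1},{"slide":[0.3,-0.1,0],"rotation":[0,0,0],"jaw":-1},{"slide":[0,0,0],"rotation":[0,0,0],"jaw":-1},{"slide":[0,0,0],"rotation":[0,0,0],"jaw":-1},{"slide":[0,0,0],"rotation":[0,0,0],"jaw":-1}]'
python3 - <<'E'
from h import *
import pickle
w=ctrl.snapshot("wrist");pickle.dump(w,open("w4.pkl","wb"))
t=cv2.imread("pics/top0.png");w3=pickle.load(open("w3.pkl","rb"))
def crop(p,u,v,x,h,f):return cv2.resize(p[v:v+h,u:u+x],(x*f,h*f),interpolation=cv2.INTER_CUBIC)
M=np.zeros((600,800,3),np.uint8)
M[:600,:480]=crop(w["pixels"],150,40,160,200,3)
M[:315,485:800]=crop(t,150,160,105,105,3)
M[320:600,485:765]=crop(w3["pixels"],150,0,140,140,2)
cv2.imwrite("pics/m2.png",M)
E
```

```text
time_s: 3.45
position: [0.4839, 0.1445, 0.3013]
tcp_rot: [[0.967, 0.255, -0.0], [0.255, -0.967, -0.0], [-0.0, 0.0, -1.0]]
wrist_force: [0.1, 0.5, -0.8]
opening: 0.0925
grasp_force: 0.0
```

View pics/m2.png

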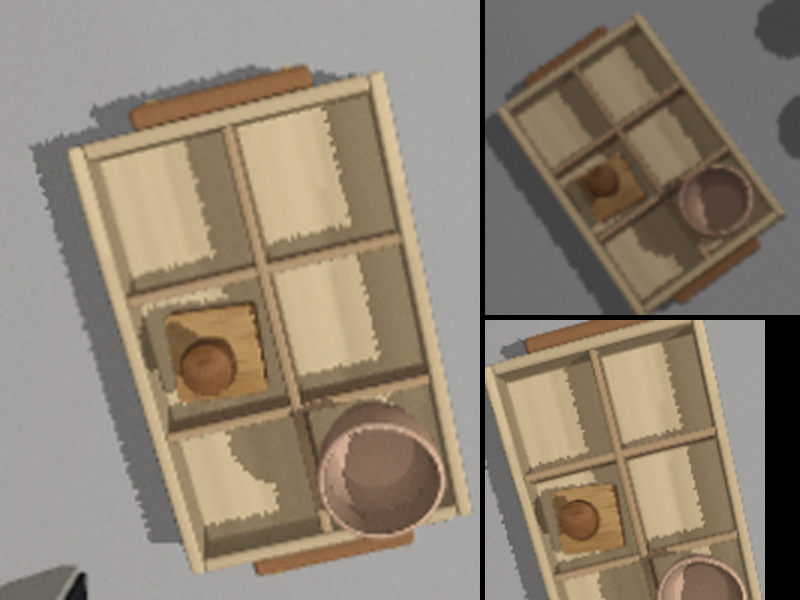

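The caddy view (offset 150,40, scale 3) has wall-top corners at TL (70,148), TR (381,74), BR (469,514) and BL (195,573). In the top view they are (155.3,196.3), (201,165), (249.7,231.3) and (202,264).

Run:
```python
from h import *
import pickle
L=lambda n:pickle.load(open(n+".pkl","rb"))
w4,t,w2,w3=map(L,("w4","t","w2","w3"))
a=[(150+u/3,40+v/3) for u,v in((70,148),(381,74),(469,514),(195,573))];b=[(155.3,196.3),(201,165),(249.7,231.3),(202,264)]
for x,y in zip(a,b):X,r=tri([(w4,x),(t,y)]);print(X.round(4),round(r,4))
p=plane(w4,a,.034);print(p.round(4).tolist(),[round(float(np.linalg.norm(p[i]-p[i-1])),4) for i in range(4)])
C=p.mean(0);dx=(p[0]+p[1]-p[2]-p[3])[:2];th=np.arctan2(dx[1],dx[0]);print("C",C,np.degrees(th))
dv=plane(w4,[(150+263/3,40+268/3),(150+295/3,40+407/3)],.034);print("div",dv.mean(0).round(4))
pt=plane(t,b,.034);print("top",pt.mean(0).round(4))
R=np.array([[np.cos(th),-np.sin(th)],[np.sin(th),np.cos(th)]])
for n,x,y in((1,0,-.0325),(2,.065,-.0325),(3,-.065,.0325),(5,.065,.0325)):print(n,(C[:2]+R@[x,y]).round(4))
print("bcup",plane(w3,[(386,197)],.058).round(4), "pcup",plane(w4,[(150+381/3,40+480/3)],.058).round(4))
# bottle tips on plane .087, stamp etc from w2
c=lambda u,v:(170+u/3,40+v/3)
for n,q,z in(("red",(342,152),.087),("yel",(513,219),.087),("blu",(530,418),.087),("knob",(192,440),.056),("jar",(355,348),.093)):print(n,plane(w2,[c(*q)],z).round(4))
s=ctrl.state();print(s["joint_positions"].round(2))
```

```text
[0.5433 0.273  0.0238] 0.0011
[0.606  0.1517 0.0264] 0.0013
[0.4256 0.0562 0.0294] 0.0009
[0.3655 0.1763 0.0369] 0.0003
[[0.5438, 0.2715, 0.034], [0.6059, 0.1509, 0.034], [0.4275, 0.0566, 0.034], [0.364, 0.1767, 0.034]] [0.2033, 0.1357, 0.2018, 0.1358]
C [0.48530247 0.16393902 0.034     ] 27.833231405115903
div [0.4863 0.1647 0.034 ]
top [0.4834 0.1637 0.034 ]
1 [0.5005 0.1352]
2 [0.558  0.1655]
3 [0.4126 0.1623]
5 [0.5276 0.223 ]
bcup [[ 0.4122 -0.0788  0.058 ]] pcup [[0.4409 0.1057 0.058 ]]
red [[ 0.6014 -0.1534  0.087 ]]
yel [[ 0.5949 -0.2229  0.087 ]]
blu [[ 0.5225 -0.2554  0.087 ]]
knob [[ 0.4691 -0.1256  0.056 ]]
jar [[ 0.5327 -0.178   0.093 ]]
[ 0.19 -0.15  1.65 -0.    1.64  1.5 ]
```

All sizes agree: caddy sides 203x136 mm, and the centres from the two cameras match within 2 mm. Next is the red bottle.

```bash
python3 -m crank '[{"slide":[0.044,0.378,0.167],"rotation":[0,0,0],"jaw":-0.29},{"slide":[0.044,0.378,0.167],"rotation":[0,0,0],"jaw":-0.29},{"slide":[0.044,0.378,0.167],"rotation":[0,0,0],"jaw":-0.29},{"slide":[0.044,0.378,0.167],"rotation":[0,0,0],"jaw":-0.29},{"slide":[0.044,0.378,0.167],"rotation":[0,0,0],"jaw":-0.29},{"slide":[0.044,0.378,0.167],"rotation":[0,0,0],"jaw":-0.29},{"slide":[0.044,0.378,0.167],"rotation":[0,0,0],"jaw":-0.29},{"slide":[0,0,0],"rotation":[0,0,0],"jaw":-0.29},{"slide":[0,0,0],"rotation":[0,0,0],"jaw":-0.29},{"slide":[0,0,0],"rotation":[0,0,0],"jaw":-0.29}]' 15
python3 -c "
from h import *
print(rel((.601,-.153,.05)))"
```

```text
time_s: 4.5
position: [0.6011, -0.1516, 0.1625]
tcp_rot: [[0.967, 0.256, 0.002], [0.256, -0.967, -0.0], [0.002, 0.001, -1.0]]
wrist_force: [-0.7, -0.0, -0.2]
opening: 0.0595
grasp_force: 0.0
[-0.006  0.01   0.937]
```

```bash
python3 -m crank '[{"slide":[0,0.01,0.35],"rotation":[0,0,0],"jaw":-0.29},{"slide":[0,0,0.35],"rotation":[0,0,0],"jaw":-0.29},{"slide":[0,0,0.24],"rotation":[0,0,0],"jaw":-0.29},{"slide":[0,0,0],"rotation":[0,0,0],"jaw":-0.29},{"slide":[0,0,0],"rotation":[0,0,0],"jaw":1},{"slide":[0,0,0],"rotation":[0,0,0],"jaw":1},{"slide":[0,0,0],"rotation":[0,0,0],"jaw":1},{"slide":[0,0,0],"rotation":[0,0,0],"jaw":1},{"slide":[0,0,0],"rotation":[0,0,0],"jaw":1},{"slide":[0,0,0],"rotation":[0,0,0],"jaw":1}]' 15
python3 -c "
from h import *
cv2.imwrite('pics/g1.png',ctrl.snapshot('wrist')['pixels'])"
```

```text
time_s: 5.5
position: [0.6028, -0.1534, 0.0502]
tcp_rot: [[0.967, 0.256, 0.003], [0.256, -0.967, -0.001], [0.003, 0.001, -1.0]]
wrist_force: [-0.1, 1.1, 6.2]
opening: 0.0324
grasp_force: 15.0
```

```bash
python3 -m crank '[{"slide":[0,0,-0.3],"rotation":[0,0,0],"jaw":1},{"slide":[0,0,-0.4],"rotation":[0,0,0],"jaw":1},{"slide":[0,0,-0.38],"rotation":[0,0,0],"jaw":1},{"slide":[0.024,-0.399,0],"rotation":[0,0,0],"jaw":1},{"slide":[0.024,-0.399,0],"rotation":[0,0,0],"jaw":1},{"slide":[0.024,-0.399,0],"rotation":[0,0,0],"jaw":1},{"slide":[0.024,-0.399,0],"rotation":[0,0,0],"jaw":1},{"slide":[0.024,-0.399,0],"rotation":[0,0,0],"jaw":1},{"slide":[0.024,-0.399,0],"rotation":[0,0,0],"jaw":1},{"slide":[0.024,-0.399,0],"rotation":[0,0,0],"jaw":1},{"slide":[0.024,-0.399,0],"rotation":[0,0,0],"jaw":1},{"slide":[0,0,0],"rotation":[0,0,0],"jaw":1}]' 15
python3 -c "
from h import *
print(rel((.5276,.223,.059)))"
```

```text
time_s: 6.75
position: [0.524, 0.2284, 0.1782]
tcp_rot: [[0.965, 0.261, 0.0], [0.261, -0.965, 0.002], [0.001, -0.002, -1.0]]
wrist_force: [0.5, -0.7, -0.3]
opening: 0.0321
grasp_force: 14.9
[0.017 0.054 0.993]
```

Run:
```python
from h import *
s=ctrl.snapshot("side")["pixels"];w=ctrl.snapshot("wrist")["pixels"]
cv2.imwrite("pics/g2.png",np.hstack([cv2.resize(s[100:300,130:330],(400,400)),cv2.resize(w[100:384,100:384],(400,400))]))
```

```text
(no output)
```

View pics/g2.png

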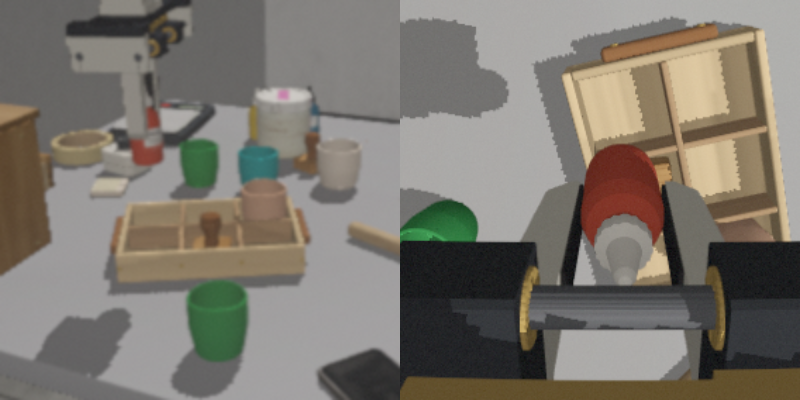

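The side view shows the red bottle held upright. The wrist view shows it between the pads with the caddy cells below.

```bash
python3 -m crank '[{"slide":[0.017,0.054,0.3],"rotation":[0,0,0],"jaw":1},{"slide":[0,0,0.3],"rotation":[0,0,0],"jaw":1},{"slide":[0,0,0.22],"rotation":[0,0,0],"jaw":1},{"slide":[0,0,0.1],"rotation":[0,0,0],"jaw":1},{"slide":[0,0,0.05],"rotation":[0,0,0],"jaw":1},{"slide":[0,0,0.03],"rotation":[0,0,0],"jaw":1},{"slide":[0,0,0],"rotation":[0,0,0],"jaw":1},{"slide":[0,0,0],"rotation":[0,0,0],"jaw":1}]'
python3 -c "
from h import *
print(rel((.5276,.223,.056)))"
```

```text
time_s: 7.65
position: [0.5303, 0.2176, 0.0593]
tcp_rot: [[0.967, 0.256, 0.002], [0.256, -0.967, 0.001], [0.002, -0.0, -1.0]]
wrist_force: [-0.1, 0.2, -2.1]
opening: 0.0321
grasp_force: 14.9
[-0.011 -0.05   0.027]
```

```bash
python3 -m crank '[{"slide":[-0.01,-0.05,0],"rotation":[0,0,0],"jaw":1},{"slide":[0,0,0.02],"rotation":[0,0,0],"jaw":1},{"slide":[0,0,0.015],"rotation":[0,0,0],"jaw":1},{"slide":[0,0,0],"rotation":[0,0,0],"jaw":1},{"slide":[0,0,0],"rotation":[0,0,0],"jaw":1}]'
```

```text
time_s: 8.15
position: [0.5279, 0.2241, 0.056]
tcp_rot: [[0.967, 0.257, 0.003], [0.257, -0.967, 0.002], [0.003, -0.001, -1.0]]
wrist_force: [-5.2, 2.1, 13.1]
opening: 0.0321
grasp_force: 15.1
```

```bash
python3 -m crank '[{"slide":[0,0,0],"rotation":[0,0,0],"jaw":0.0},{"slide":[0,0,0],"rotation":[0,0,0],"jaw":0.0},{"slide":[0,0,0],"rotation":[0,0,0],"jaw":0.0},{"slide":[0,0,-0.2],"rotation":[0,0,0],"jaw":0.0},{"slide":[0,0,-0.3],"rotation":[0,0,0],"jaw":0.0},{"slide":[0,0,-0.3],"rotation":[0,0,0.25],"jaw":-0.29},{"slide":[0,0,-0.2],"rotation":[0,0,0.25],"jaw":-0.29},{"slide":[0,0,0],"rotation":[0,0,0.25],"jaw":-0.29},{"slide":[0,0,0],"rotation":[0,0,0.25],"jaw":-0.29},{"slide":[0,0,0],"rotation":[0,0,0],"jaw":-0.29}]'
python3 -c "
from h import *
print(rel((.595,-.224,.16)))"
```

```text
time_s: 9.15
position: [0.5265, 0.2227, 0.1734]
tcp_rot: [[0.965, -0.264, -0.0], [-0.264, -0.965, -0.0], [-0.0, 0.0, -1.0]]
wrist_force: [0.7, -0.2, 0.1]
opening: 0.06
grasp_force: 0.0
[1.533 3.44  0.112]
```

Total 3.77 units, so 10 rows.

```bash
python3 -m crank '[{"slide":[0.153,0.344,0.01],"rotation":[0,0,0],"jaw":-0.29},{"slide":[0.153,0.344,0.01],"rotation":[0,0,0],"jaw":-0.29},{"slide":[0.153,0.344,0.01],"rotation":[0,0,0],"jaw":-0.29},{"slide":[0.153,0.344,0.01],"rotation":[0,0,0],"jaw":-0.29},{"slide":[0.153,0.344,0.01],"rotation":[0,0,0],"jaw":-0.29},{"slide":[0.153,0.344,0.01],"rotation":[0,0,0],"jaw":-0.29},{"slide":[0.153,0.344,0.01],"rotation":[0,0,0],"jaw":-0.29},{"slide":[0.153,0.344,0.01],"rotation":[0,0,0],"jaw":-0.29},{"slide":[0.153,0.344,0.01],"rotation":[0,0,0],"jaw":-0.29},{"slide":[0.153,0.344,0.01],"rotation":[0,0,0],"jaw":-0.29},{"slide":[0,0,0],"rotation":[0,0,0],"jaw":-0.29},{"slide":[0,0,0],"rotation":[0,0,0],"jaw":-0.29}]'
python3 -c "
from h import *
print(rel((.595,-.224,.05)))"
```

```text
time_s: 10.35
position: [0.5951, -0.2245, 0.1605]
tcp_rot: [[0.965, -0.261, -0.001], [-0.261, -0.965, 0.001], [-0.002, -0.001, -1.0]]
wrist_force: [-0.6, 0.1, 0.2]
opening: 0.0598
grasp_force: 0.0
[-0.001 -0.003  0.921]
```

```bash
python3 -m crank '[{"slide":[0,0,0.35],"rotation":[0,0,0],"jaw":-0.29},{"slide":[0,0,0.35],"rotation":[0,0,0],"jaw":-0.29},{"slide":[0,0,0.22],"rotation":[0,0,0],"jaw":-0.29},{"slide":[0,0,0],"rotation":[0,0,0],"jaw":-0.29},{"slide":[0,0,0],"rotation":[0,0,0],"jaw":1},{"slide":[0,0,0],"rotation":[0,0,0],"jaw":1},{"slide":[0,0,0],"rotation":[0,0,0],"jaw":1},{"slide":[0,0,0],"rotation":[0,0,0],"jaw":1},{"slide":[0,0,0],"rotation":[0,0,0],"jaw":1},{"slide":[0,0,-0.2],"rotation":[0,0,0],"jaw":1},{"slide":[0,0,-0.4],"rotation":[0,0,0],"jaw":1},{"slide":[0,0,-0.4],"rotation":[0,0,0],"jaw":1}]' 15
python3 -c "
from h import *
print(rel((.558,.1655,.172)))"
```

```text
time_s: 11.55
position: [0.5945, -0.2232, 0.1711]
tcp_rot: [[0.965, -0.262, -0.003], [-0.262, -0.965, 0.001], [-0.003, -0.001, -1.0]]
wrist_force: [1.2, -0.7, -1.3]
opening: 0.0323
grasp_force: 14.9
[-1.142e+00 -3.046e+00 -1.000e-03]
```

```bash
python3 -m crank '[{"slide":[-0.127,-0.338,0],"rotation":[0,0,0],"jaw":1},{"slide":[-0.127,-0.338,0],"rotation":[0,0,0],"jaw":1},{"slide":[-0.127,-0.338,0],"rotation":[0,0,0],"jaw":1},{"slide":[-0.127,-0.338,0],"rotation":[0,0,0],"jaw":1},{"slide":[-0.127,-0.338,0],"rotation":[0,0,0],"jaw":1},{"slide":[-0.127,-0.338,0],"rotation":[0,0,0],"jaw":1},{"slide":[-0.127,-0.338,0],"rotation":[0,0,0],"jaw":1},{"slide":[-0.127,-0.338,0],"rotation":[0,0,0],"jaw":1},{"slide":[-0.127,-0.338,0],"rotation":[0,0,0],"jaw":1},{"slide":[0,0,0],"rotation":[0,0,0],"jaw":1},{"slide":[0,0,0],"rotation":[0,0,0],"jaw":1},{"slide":[0,0,0],"rotation":[0,0,0],"jaw":1}]'
python3 -c "
from h import *
print(rel((.558,.1655,.058)))"
```

```text
time_s: 12.75
position: [0.559, 0.1636, 0.1711]
tcp_rot: [[0.965, -0.262, -0.0], [-0.262, -0.965, -0.001], [0.0, 0.001, -1.0]]
wrist_force: [-0.7, -0.7, -0.8]
opening: 0.0325
grasp_force: 14.9
[-0.012 -0.014  0.942]
```

```bash
python3 -m crank '[{"slide":[-0.012,-0.014,0.35],"rotation":[0,0,0],"jaw":1},{"slide":[0,0,0.35],"rotation":[0,0,0],"jaw":1},{"slide":[0,0,0.15],"rotation":[0,0,0],"jaw":1},{"slide":[0,0,0.07],"rotation":[0,0,0],"jaw":1},{"slide":[0,0,0.025],"rotation":[0,0,0],"jaw":1},{"slide":[0,0,0.015],"rotation":[0,0,0],"jaw":1},{"slide":[0,0,0],"rotation":[0,0,0],"jaw":1},{"slide":[0,0,0],"rotation":[0,0,0],"jaw":1}]'
```

```text
time_s: 13.55
position: [0.5596, 0.1645, 0.0585]
tcp_rot: [[0.965, -0.264, 0.002], [-0.264, -0.965, -0.001], [0.003, 0.001, -1.0]]
wrist_force: [-3.9, -5.7, 8.4]
opening: 0.0325
grasp_force: 15.2
```

```bash
python3 -m crank '[{"slide":[0,0,0],"rotation":[0,0,0],"jaw":0.0},{"slide":[0,0,0],"rotation":[0,0,0],"jaw":0.0},{"slide":[0,0,-0.2],"rotation":[0,0,0],"jaw":0.0},{"slide":[0,0,-0.35],"rotation":[0,0,-0.27],"jaw":0.0},{"slide":[0,0,-0.35],"rotation":[0,0,-0.27],"jaw":-0.29},{"slide":[0,0,-0.05],"rotation":[0,0,-0.27],"jaw":-0.29},{"slide":[0,0,0],"rotation":[0,0,-0.27],"jaw":-0.29},{"slide":[0,0,0],"rotation":[0,0,-0.27],"jaw":-0.29},{"slide":[0,0,0],"rotation":[0,0,-0.27],"jaw":-0.29},{"slide":[0,0,0],"rotation":[0,0,-0.27],"jaw":-0.29},{"slide":[0,0,0],"rotation":[0,0,-0.27],"jaw":-0.29},{"slide":[0,0,0],"rotation":[0,0,0],"jaw":-0.29}]'
python3 -c "
from h import *
print(rel((.521,-.2585,.165)),np.linalg.norm(rel((.521,-.2585,.165))))"
```

```text
time_s: 14.75
position: [0.5582, 0.1663, 0.1703]
tcp_rot: [[0.646, 0.763, 0.001], [0.763, -0.646, 0.0], [0.001, 0.0, -1.0]]
wrist_force: [-0.9, 0.5, -0.4]
opening: 0.0599
grasp_force: 0.0
[-2.902  2.051  0.043] 3.553878726124458
```

```bash
python3 -m crank '[{"slide":[-0.322,0.228,0],"rotation":[0,0,0],"jaw":-0.29},{"slide":[-0.322,0.228,0],"rotation":[0,0,0],"jaw":-0.29},{"slide":[-0.322,0.228,0],"rotation":[0,0,0],"jaw":-0.29},{"slide":[-0.322,0.228,0],"rotation":[0,0,0],"jaw":-0.29},{"slide":[-0.322,0.228,0],"rotation":[0,0,0],"jaw":-0.29},{"slide":[-0.322,0.228,0],"rotation":[0,0,0],"jaw":-0.29},{"slide":[-0.322,0.228,0],"rotation":[0,0,0],"jaw":-0.29},{"slide":[-0.322,0.228,0],"rotation":[0,0,0],"jaw":-0.29},{"slide":[-0.322,0.228,0],"rotation":[0,0,0],"jaw":-0.29},{"slide":[0,0,0],"rotation":[0,0,0],"jaw":-0.29},{"slide":[0,0,0],"rotation":[0,0,0],"jaw":-0.29},{"slide":[0,0,0],"rotation":[0,0,0],"jaw":-0.29}]'
python3 -c "
from h import *
print(rel((.521,-.2585,.05)))"
```

```text
time_s: 15.95
position: [0.5204, -0.257, 0.1699]
tcp_rot: [[0.649, 0.761, -0.0], [0.761, -0.649, 0.001], [0.0, -0.0, -1.0]]
wrist_force: [-0.5, 0.0, -0.8]
opening: 0.0598
grasp_force: 0.0
[-0.007  0.012  0.999]
```

```bash
python3 -m crank '[{"slide":[-0.007,0.012,0.35],"rotation":[0,0,0],"jaw":-0.29},{"slide":[0,0,0.35],"rotation":[0,0,0],"jaw":-0.29},{"slide":[0,0,0.3],"rotation":[0,0,0],"jaw":-0.29},{"slide":[0,0,0],"rotation":[0,0,0],"jaw":-0.29},{"slide":[0,0,0],"rotation":[0,0,0],"jaw":1},{"slide":[0,0,0],"rotation":[0,0,0],"jaw":1},{"slide":[0,0,0],"rotation":[0,0,0],"jaw":1},{"slide":[0,0,0],"rotation":[0,0,0],"jaw":1},{"slide":[0,0,0],"rotation":[0,0,0],"jaw":1},{"slide":[0,0,-0.2],"rotation":[0,0,0],"jaw":1},{"slide":[0,0,-0.4],"rotation":[0,0,0],"jaw":1},{"slide":[0,0,-0.4],"rotation":[0,0,0],"jaw":1}]' 15
python3 -c "
from h import *
print(rel((.5005,.1352,.172)))"
```

```text
time_s: 17.15
position: [0.5199, -0.2591, 0.1708]
tcp_rot: [[0.648, 0.762, -0.002], [0.762, -0.648, 0.001], [-0.0, -0.002, -1.0]]
wrist_force: [1.0, -1.5, 0.3]
opening: 0.0324
grasp_force: 14.9
[ 2.397 -2.252 -0.006]
```

```bash
python3 -m crank '[{"slide":[0.266,-0.25,0],"rotation":[0,0,0],"jaw":1},{"slide":[0.266,-0.25,0],"rotation":[0,0,0],"jaw":1},{"slide":[0.266,-0.25,0],"rotation":[0,0,0],"jaw":1},{"slide":[0.266,-0.25,0],"rotation":[0,0,0],"jaw":1},{"slide":[0.266,-0.25,0],"rotation":[0,0,0],"jaw":1},{"slide":[0.266,-0.25,0],"rotation":[0,0,0],"jaw":1},{"slide":[0.266,-0.25,0],"rotation":[0,0,0],"jaw":1},{"slide":[0.266,-0.25,0],"rotation":[0,0,0],"jaw":1},{"slide":[0.266,-0.25,0],"rotation":[0,0,0],"jaw":1},{"slide":[0,0,0],"rotation":[0,0,0],"jaw":1},{"slide":[0,0,0],"rotation":[0,0,0],"jaw":1},{"slide":[0,0,0],"rotation":[0,0,0],"jaw":1}]'
python3 -c "
from h import *
print(rel((.5005,.1352,.058)))"
```

```text
time_s: 18.35
position: [0.5014, 0.1334, 0.1702]
tcp_rot: [[0.648, 0.762, 0.0], [0.762, -0.648, -0.0], [-0.0, 0.001, -1.0]]
wrist_force: [-0.1, -1.2, -0.5]
opening: 0.033
grasp_force: 14.9
[ 0.006 -0.016  0.935]
```

```bash
python3 -m crank '[{"slide":[0.006,-0.016,0.35],"rotation":[0,0,0],"jaw":1},{"slide":[0,0,0.35],"rotation":[0,0,0],"jaw":1},{"slide":[0,0,0.15],"rotation":[0,0,0],"jaw":1},{"slide":[0,0,0.07],"rotation":[0,0,0],"jaw":1},{"slide":[0,0,0.025],"rotation":[0,0,0],"jaw":1},{"slide":[0,0,0.01],"rotation":[0,0,0],"jaw":1},{"slide":[0,0,0],"rotation":[0,0,0],"jaw":1},{"slide":[0,0,0],"rotation":[0,0,0],"jaw":1}]'
```

```text
time_s: 19.15
position: [0.5013, 0.1353, 0.0574]
tcp_rot: [[0.649, 0.761, 0.001], [0.761, -0.649, 0.0], [0.001, 0.001, -1.0]]
wrist_force: [-4.6, -0.1, 7.4]
opening: 0.0326
grasp_force: 15.1
```

```bash
python3 -m crank '[{"slide":[0,0,0],"rotation":[0,0,0],"jaw":0.0},{"slide":[0,0,0],"rotation":[0,0,0],"jaw":0.0},{"slide":[0,0,-0.2],"rotation":[0,0,0],"jaw":0.0},{"slide":[0,0,-0.35],"rotation":[0,0,-0.261],"jaw":0.0},{"slide":[0,0,-0.35],"rotation":[0,0,-0.261],"jaw":-0.1},{"slide":[0,0,-0.05],"rotation":[0,0,-0.261],"jaw":-0.1},{"slide":[0,0,0],"rotation":[0,0,-0.261],"jaw":-0.1},{"slide":[0,0,0],"rotation":[0,0,-0.261],"jaw":-0.1},{"slide":[0,0,0],"rotation":[0,0,-0.261],"jaw":-0.1},{"slide":[0,0,0],"rotation":[0,0,-0.261],"jaw":-0.1},{"slide":[0,0,0],"rotation":[0,0,-0.261],"jaw":-0.1},{"slide":[0,0,0],"rotation":[0,0,-0.261],"jaw":-0.1}]'
python3 -c "
from h import *
print(rel((.467,-.126,.165)),np.linalg.norm(rel((.467,-.126,.165))))"
```

```text
time_s: 20.35
position: [0.5007, 0.1356, 0.1698]
tcp_rot: [[-0.506, 0.863, 0.001], [0.863, 0.506, 0.0], [-0.0, 0.001, -1.0]]
wrist_force: [-0.4, -0.2, -0.5]
opening: 0.051
grasp_force: 0.0
[-1.739 -1.344  0.04 ] 2.1981940314721995
```

```bash
python3 -m crank '[{"slide":[-0.29,-0.224,0],"rotation":[0,0,0],"jaw":-0.1},{"slide":[-0.29,-0.224,0],"rotation":[0,0,0],"jaw":-0.1},{"slide":[-0.29,-0.224,0],"rotation":[0,0,0],"jaw":-0.1},{"slide":[-0.29,-0.224,0],"rotation":[0,0,0],"jaw":-0.1},{"slide":[-0.29,-0.224,0],"rotation":[0,0,0],"jaw":-0.1},{"slide":[-0.29,-0.224,0],"rotation":[0,0,0],"jaw":-0.1},{"slide":[0,0,0],"rotation":[0,0,0],"jaw":-0.1},{"slide":[0,0,0],"rotation":[0,0,0],"jaw":-0.1},{"slide":[0,0,0],"rotation":[0,0,0],"jaw":-0.1}]'
python3 -c "
from h import *
print(rel((.467,-.126,.049)))"
```

```text
time_s: 21.25
position: [0.4656, -0.125, 0.1695]
tcp_rot: [[-0.501, 0.865, 0.0], [0.865, 0.501, 0.0], [0.0, 0.0, -1.0]]
wrist_force: [-0.2, 0.1, 0.2]
opening: 0.0513
grasp_force: 0.0
[-0.014  0.006  1.004]
```

```bash
python3 -m crank '[{"slide":[-0.014,0.006,0.35],"rotation":[0,0,0],"jaw":-0.1},{"slide":[0,0,0.35],"rotation":[0,0,0],"jaw":-0.1},{"slide":[0,0,0.3],"rotation":[0,0,0],"jaw":-0.1},{"slide":[0,0,0],"rotation":[0,0,0],"jaw":-0.1},{"slide":[0,0,0],"rotation":[0,0,0],"jaw":1},{"slide":[0,0,0],"rotation":[0,0,0],"jaw":1},{"slide":[0,0,0],"rotation":[0,0,0],"jaw":1},{"slide":[0,0,0],"rotation":[0,0,0],"jaw":1},{"slide":[0,0,0],"rotation":[0,0,0],"jaw":1},{"slide":[0,0,-0.2],"rotation":[0,0,0],"jaw":1},{"slide":[0,0,-0.4],"rotation":[0,0,0],"jaw":1},{"slide":[0,0,-0.4],"rotation":[0,0,0],"jaw":1}]' 15
python3 -c "
from h import *
print(rel((.4126,.1623,.171)),np.linalg.norm(rel((.4126,.1623,.171))))"
```

```text
time_s: 22.45
position: [0.4657, -0.1261, 0.17]
tcp_rot: [[-0.501, 0.865, -0.002], [0.865, 0.501, 0.001], [0.002, -0.001, -1.0]]
wrist_force: [1.7, -0.2, -0.3]
opening: 0.0231
grasp_force: 15.0
[ 2.302  0.822 -0.005] 2.444363516337126
```

```bash
python3 -m crank '[{"slide":[0.384,0.137,0],"rotation":[0,0,0],"jaw":1},{"slide":[0.384,0.137,0],"rotation":[0,0,0],"jaw":1},{"slide":[0.384,0.137,0],"rotation":[0,0,0],"jaw":1},{"slide":[0.384,0.137,0],"rotation":[0,0,0],"jaw":1},{"slide":[0.384,0.137,0],"rotation":[0,0,0],"jaw":1},{"slide":[0.384,0.137,0],"rotation":[0,0,0],"jaw":1},{"slide":[0,0,0],"rotation":[0,0,0.271],"jaw":1},{"slide":[0,0,0],"rotation":[0,0,0.271],"jaw":1},{"slide":[0,0,0],"rotation":[0,0,0.271],"jaw":1},{"slide":[0,0,0],"rotation":[0,0,0.271],"jaw":1},{"slide":[0,0,0],"rotation":[0,0,0.271],"jaw":1},{"slide":[0,0,0],"rotation":[0,0,0],"jaw":1}]'
python3 - <<'E'
from h import *
print(rel((.4126,.1623,.057)))
w=ctrl.snapshot("wrist")["pixels"];s=ctrl.snapshot("side")["pixels"]
cv2.imwrite("pics/g3.png",np.hstack([cv2.resize(w[60:384,60:384],(400,400)),cv2.resize(s[100:300,130:330],(400,400))]))
E
```

```text
time_s: 23.65
position: [0.4135, 0.1622, 0.1695]
tcp_rot: [[0.186, 0.983, 0.0], [0.983, -0.186, 0.0], [0.0, 0.0, -1.0]]
wrist_force: [0.5, -0.3, -0.6]
opening: 0.0233
grasp_force: 15.0
[-0.    -0.008  0.938]
```

View pics/g3.png

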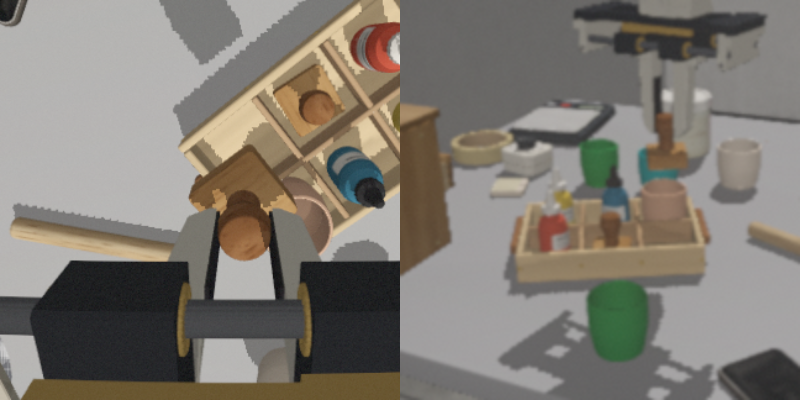

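Both views show the stamp held upright with its base aligned to the caddy, and the three bottles upright in their cells. I'll lower it.

```bash
python3 -m crank '[{"slide":[0,-0.008,0.35],"rotation":[0,0,0],"jaw":1},{"slide":[0,0,0.3],"rotation":[0,0,0],"jaw":1},{"slide":[0,0,0.15],"rotation":[0,0,0],"jaw":1},{"slide":[0,0,0.08],"rotation":[0,0,0],"jaw":1},{"slide":[0,0,0.04],"rotation":[0,0,0],"jaw":1},{"slide":[0,0,0.025],"rotation":[0,0,0],"jaw":1},{"slide":[0,0,0.01],"rotation":[0,0,0],"jaw":1},{"slide":[0,0,0],"rotation":[0,0,0],"jaw":1},{"slide":[0,0,0],"rotation":[0,0,0],"jaw":1}]'
```

```text
time_s: 24.65
position: [0.4131, 0.163, 0.057]
tcp_rot: [[0.182, 0.983, 0.0], [0.983, -0.182, 0.001], [0.001, 0.0, -1.0]]
wrist_force: [-9.9, -0.2, 13.3]
opening: 0.0232
grasp_force: 15.0
```

```bash
python3 -m crank '[{"slide":[0,0,0],"rotation":[0,0,0],"jaw":0.15},{"slide":[0,0,0],"rotation":[0,0,0],"jaw":0.15},{"slide":[0,0,0],"rotation":[0,0,0],"jaw":0.15},{"slide":[0,0,-0.2],"rotation":[0,0,0],"jaw":0.15},{"slide":[0,0,-0.35],"rotation":[0,0,0],"jaw":0.15},{"slide":[0,0,-0.4],"rotation":[0,0,0],"jaw":0.15},{"slide":[-0.35,0,-0.2],"rotation":[0,0,0],"jaw":0.15},{"slide":[-0.4,0,0],"rotation":[0,0,0],"jaw":0.15},{"slide":[-0.4,0,0],"rotation":[0,0,0],"jaw":0.15},{"slide":[0,0,0],"rotation":[0,0,0],"jaw":0.15},{"slide":[0,0,0],"rotation":[0,0,0],"jaw":0.15}]'
python3 - <<'E'
from h import *
w=ctrl.snapshot("wrist");s=ctrl.snapshot("side");t=ctrl.snapshot("top")
import pickle;pickle.dump((w,s,t),open("fin.pkl","wb"))
q=proj(s,[.485,.164,.05])[0].astype(int);print(q)
M=np.zeros((600,800,3),np.uint8);M[:330,:440]=cv2.resize(w["pixels"],(440,330))
M[:300,440:]=cv2.resize(s["pixels"][150:275,160:310],(360,300))
M[335:600,:400]=cv2.resize(t["pixels"][100:286,140:420],(400,265))
M[335:600,400:]=cv2.resize(s["pixels"][100:233,160:360],(400,265))
cv2.imwrite("pics/fin.png",M)
E
```

```text
time_s: 25.75
position: [0.3876, 0.0256, 0.1931]
tcp_rot: [[0.187, 0.982, 0.001], [0.982, -0.187, 0.0], [0.0, 0.001, -1.0]]
wrist_force: [0.6, 0.4, -0.4]
opening: 0.0395
grasp_force: 0.0
[235 204]
```

View pics/fin.png

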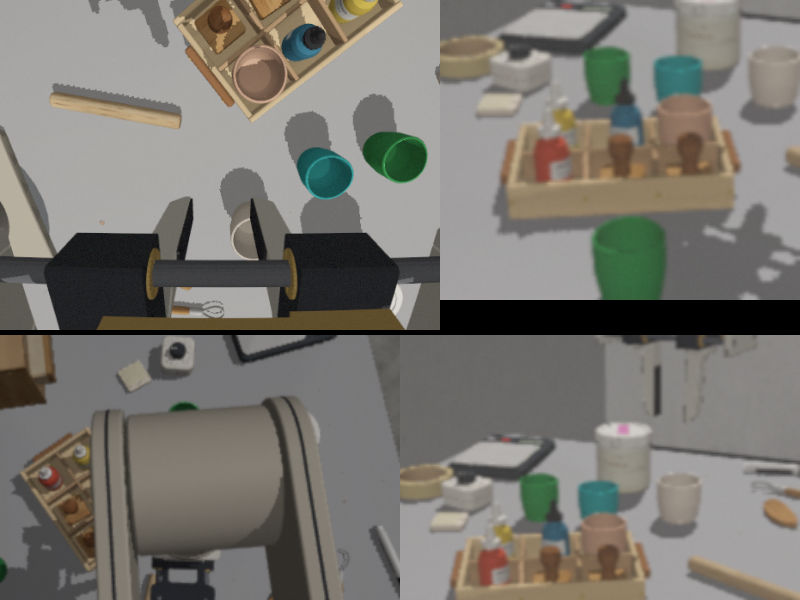

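The final views show all four objects upright in their cells: stamp near-left, blue mid-right, yellow far-right and red far-left. The packed items, jar and bisque cup stand where they were, and the gripper is clear.

```bash
python3 -c "
from rig import ctrl
print(ctrl.finish_job())"
```

```text
the job is handed in; nothing more can be done
None
```

The job is handed in, with no verdict returned: the three bottles and the stamp stand upright in the caddy's four empty cells, nothing else appears moved, and it took about 26 s of the 72 s allowed.

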